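# Peel a fresh sample tray off the sticky stack and hold it under the feeder

## Robot

A 6-joint arm with a two-finger parallel gripper is mounted at the origin on a cart in front of the work surface, level with it; the furniture and walls round the work are solid. World frame = base frame: x ahead of the robot, y to its left, z up, the work surface at z = 0. Lengths are in m, angles in rad, forces in N, time in s.
With the tool pointing down it reaches from about 0.375 to 0.9 m from the base axis. Payload 3.1 kg.
Tool frame: the origin (TCP) lies at the very end of the fingers, on their centre line; the grasp point (between the pads) lies 19 mm behind it (grip_depth is the distance from the TCP to the grasp point, in m); z points along the fingers, y is the line along which they close (so a half turn about z gives the same grasp; the last joint's range is limited). The gripper opens to 85 mm and grips with 20 to 120 N. Pads are 22 mm wide; open, the fingers measure 114 mm over their backs; the gripper's body (76 mm by 85 mm) begins 54 mm behind the grasp point. The pads swing forward as they close: fully open they stand 13 mm farther back than shut.
Start: joints at [1.044, 0.527, 1.433, -0, 1.181, -0.178], TCP at [0.213, 0.588, 0.231] pointing down, gripper open.
Joint ranges: [-3.08, 3.08], [-0.75, 2.2], [0.22, 2.44], [-1.43, 4.57], [0, 2.65], [-2.85, 2.85]. Speed limits (rad/s): [2.79, 2.79, 3.14, 3.14, 3.14, 3.14].

## Interface

Orientations are given as a unit quaternion [x, y, z, w].
In Python, from station import * gives the robot as it stands.
- The arm moves only by the tool apply_moves, never from a script. Its argument "plan" is a list of rows, each a list of 7 numbers: the shift along the tool's x, y, z in m, then the turn, a rotation vector about the tool's x, y, z in rad, then the gripper command: -1 is fully open, 1 is shut, values between are in proportion. In form: [[dx, dy, dz, wx, wy, wz, jaw], ...]. A call has 1 to 8 rows; each row shifts and turns the commanded pose from where the row before left it, along the tool's axes as they then stand; what a row does not reach is not made up. A row lasts 1/8 s, in which the tool goes at most 62.5 mm and 10.7 degrees, less where a joint would pass 70% of its speed; a pose out of reach is approached as far as the arm can. A call is refused whole if a number of a shift passes 0.0625 or a number of a turn 0.188, either way. A call with a gripper value outside its range is refused whole. The fingers move at their own pace and stop on an object; "force" is the grip in N (left out, the last holds). Time passes only in rows, so rows that do not move let the fingers close. It gives the time, the measured TCP pose, the force, the opening and the grip force at its end, in the units of the state.
- sense(): the state, without advancing time (a new reading comes with each control period).
- snapshot(name): name is "side" or "top" or "wrist"; returns the picture (384x512x3 uint8, red, green, blue); there is no depth.
- calibration(name): a dict with "camera_matrix" (3x3 intrinsics, pixels), "R" (3x3) and "t" (3): a world point X has camera coordinates R X + t; the wrist camera has in their place "mount" (4x4, takes a point from camera to tool coordinates, whose origin is the TCP and whose axes are the flange's). Camera axes: x right, y down, z forward; pixel columns grow to the right and rows downward; lengths in m; the calibration is good to about 2 mm. A picture is of the moment at which its call begins: read the wrist's pose just before it. calibration takes no time and is no camera call.
- sign_off(): hands the job in; it is judged then, once.
The state is a dict: "t": time; "q": joint angles; "qd": joint speeds; "tau": joint torques, N m; "tcp_pos": TCP position; "tool_rot": TCP orientation; "force": force on the tool from outside, world axes, zero at the start; "ft_torque": the same for the moment, N m; "finger_gap": opening from 0.0 (shut) to 1.0 (fully open); "gripper_force": force on a finger pad.
Only numpy, scipy, OpenCV 4.12 (cv2) and the standard library are available. Lean on these libraries where they do the work, as an engineer would, in place of code of your own. Each camera call takes 0.05 s, during which the arm holds its last target. There are 200 camera calls.

## Task

Take the top tray off the sticky stack of nested sample trays by its grip tab: peel it, raising the tab corner first while the opposite corner still sits in the tray below, so that the tray below stays in the stack. Then hold it level under the open mouth of the chute feeder, the chute's lip over the middle of the tray and a few centimetres above its rim, without touching the feeder. Finish there, still holding the tray by its tab, and leave the other things on the bench where they are.

Things in the scene. Friction and masses are not known exactly. Their poses are not given: they have to be found in the camera images.
- top_tray: Uppermost of three alike nested metal trays: square formed dish, 97 mm over the rim, floor 62 mm, 22 mm high, walls flaring 30 degrees, about 0.06 kg. Its corners lie on its own x and y axes. Origin: centre of its floor's underside, z up; 32 mm above the bench at the start. A 36 mm square foot reaches 9 mm below. Nested pitch 12 mm. Its grip tab stands at the -x corner.
- tab (a point): Middle of the top tray's upright grip tab, at (-70, 0, 36) mm in the tray frame; axes as the tray's. The tab is a plate 8 mm thick (along y), 24 mm long (x -82 to -58 mm), z 20 to 46 mm. Pinch it across its thickness from above, fingertips at tray z 24 mm or higher.
- near_corner (a point): The top tray's rim corner beside its tab, at (-55, 0, 22) mm in the tray frame. The top tray sticks: four black rubber cleats inside the tray below grip the sides of its foot and let go of it after about 7 mm of lift. Peeling by the tab takes about 5 N, pulling it straight up about 11 N.
- far_corner (a point): The top tray's rim corner opposite its tab, at (55, 0, 22) mm in the tray frame. Peel about this point: the tray tilts freely about it, tab up (positive turn about the tray's y).
- second_tray: The loose tray next below, alike, origin and axes likewise (12 mm lower), but its tab stands at its -y corner. It must stay in the stack: it sticks to the lowest tray more firmly than the top tray sticks to it. The lowest tray is riveted to a fixed grey foot, its tab at +y.
- feeder: Fixed chute feeder: grey block 95 x 80 mm, with a steel U-shaped chute 36 mm wide, 18 mm deep on top and a hopper over its back end. Origin: centre of its foot on the bench. The chute overhangs along its -x to the open mouth; the block's face is 48 mm from the origin and the space below the chute is free. Bring the tray in along the feeder's +x, gripper in front of the mouth.
- mouth (a point): Lower lip of the chute's open end, at (-139, 0, 202) mm in the feeder frame.
- crucible_lidded: Bystander: white lidded porcelain crucible, 45 mm across, 43 mm high. Origin: centre of its underside.
- weighing_bottle: Bystander: small clear glass weighing bottle with knob lid, 37 mm across, 51 mm high. Origin: centre of its underside.
- petri: Bystander: flat clear glass petri dish, 64 mm across, 17 mm high. Origin: centre of its underside.
- dropper: Bystander: small dropper bottle with a rubber teat, 38 mm across, 109 mm high. Origin: centre of its underside.

How it is judged:
On the way, in this order (a step that is already met when the one before it is completed fails the run):
1. the tab corner of the top tray is raised at least 10 mm above its seat while the opposite rim corner is within 8 mm of its seated height in the tray below (z of near_corner in the frame of second_tray above 0.044 m and z of far_corner in the frame of second_tray below 0.042 m), for 0.1 s.
2. the top tray is lifted 60 mm clear of the tray below, which stays in the stack (z of top_tray in the frame of second_tray above 0.072 m and distance of second_tray from where it was at the start of the episode below 0.012 m), for 0.1 s.
At the end, for the whole second after the job is handed in: Fingers hold the top tray still, level within 0.17 rad, centre within 30 mm (horizontally) of the chute's lip, underside 90 to 170 mm above the bench (rim 10 to 90 mm below the lip), touching neither feeder nor bystander; second tray within 12 mm of its start (contact force between the fingers and top_tray above 1 N and horizontal distance between top_tray and mouth below 0.03 m and z of top_tray in the frame of feeder between 0.09 and 0.17 m and angle between top_tray's own z axis and vertical below 0.17 rad and contact force between top_tray and feeder below 0.3 N and linear speed of top_tray below 0.03 m/s and distance of second_tray from where it was at the start of the episode below 0.012 m and contact force between top_tray and crucible_lidded below 0.3 N and contact force between top_tray and weighing_bottle below 0.3 N and contact force between top_tray and petri below 0.3 N and contact force between top_tray and dropper below 0.3 N); the arm keeps its last pose, push and grip.
It fails at once if the tray below is dragged out of the stack (moved over 20 mm) (distance of second_tray from where it was at the start of the episode above 0.02 m).
It fails at once if a bystander is moved more than 30 mm (distance of any of crucible_lidded, weighing_bottle, petri, dropper from where it was at the start of the episode above 0.03 m).
It fails at once if the feeder is struck by the arm, fingers or tray (over 15 N) (contact force between any of the arm, the fingers, top_tray and feeder above 15 N).
It also fails if it takes over 37 s, if anything falls off the work surface, if the arm or the gripper's body presses on something with over 40 N, if the wrist force passes 120 N, or if a joint passes its speed limit or range.

## Working session

There is one attempt and no reset: what is moved stays moved. The work goes in short steps, Python scripts to look and compute and a tool call to move; the robot and the scene stay as the last step left them, time stands still between calls to the robot, and variables do not carry over. Pictures are saved under pics/ and viewed, at most 10 in all, crops included, and the job is handed in when it is done.

Besides the shell and the picture viewer there is one more tool, called after "Call:" as a command line: name --pt "numbers of a row" for each row, then --argument value for the rest. apply_moves: Moves the arm, as the interface text tells. Its arguments: {"type":"object","properties":{"plan":{"type":"array"},"force":{"type":"number"}},"required":["plan"]}

```bash
mkdir -p pics; python3 - <<'E'
from station import *
import cv2
s=sense();print(s)
for n in("side","top"):
    cv2.imwrite(f"pics/{n}0.png",snapshot(n)[:,:,::-1]);print(n,calibration(n))
print(calibration("wrist"))
E
```

```text
{'t': 0.0, 'q': array([ 1.04448358e+00,  5.28427505e-01,  1.43391804e+00, -9.93053865e-06,
        1.18138921e+00, -1.78508966e-01]), 'qd': array([-4.39945495e-04, -3.09833290e-05,  8.66232784e-04,  3.77274558e-05,
       -1.44113637e-03,  1.62569608e-03]), 'tau': array([ 7.39064162e-04, -4.42338717e+01, -1.78026634e+01, -2.50006462e-05,
        8.35172483e-03, -6.43607876e-06]), 'tcp_pos': array([0.21263364, 0.58695144, 0.23035236]), 'tool_rot': array([ 1.73024736e-01,  9.84916897e-01, -1.00681460e-03, -3.65376985e-04]), 'force': array([0.06077729, 0.25439594, 0.11818642]), 'ft_torque': array([ 0.08533726, -0.0115643 ,  0.05994775]), 'gripper_force': 0.0, 'finger_gap': 0.9944457969725174}
side {'camera_matrix': array([[485.99355734,   0.        , 254.95780197],
       [  0.        , 485.99355734, 192.21300094],
       [  0.        ,   0.        ,   1.        ]]), 'R': array([[-0.99987209, -0.00162565, -0.0159109 ],
       [ 0.01274663,  0.51988467, -0.85414136],
       [ 0.00966037, -0.85423492, -0.51979745]]), 't': array([0.53956244, 0.21676269, 0.98708212])}
top {'camera_matrix': 
[... 182 characters left out ...]
0.99968683,  0.01765942],
       [-0.99392165,  0.01570373, -0.10896393],
       [ 0.10865249, -0.0194841 , -0.99388883]]), 't': array([-0.18549594,  0.58644099,  0.99790383])}
{'camera_matrix': array([[327.47754029,   0.        , 252.05448262],
       [  0.        , 327.47754029, 191.98582149],
       [  0.        ,   0.        ,   1.        ]]), 'mount': array([[ 2.96271775e-04, -9.55102259e-01, -2.96276199e-01,
         7.46186828e-02],
       [ 9.99999932e-01,  3.48331348e-04, -1.22926858e-04,
        -5.13948475e-04],
       [ 2.20610008e-04, -2.96276143e-01,  9.55102297e-01,
        -1.42844886e-01],
       [ 0.00000000e+00,  0.00000000e+00,  0.00000000e+00,
         1.00000000e+00]])}
```

View pics/side0.png

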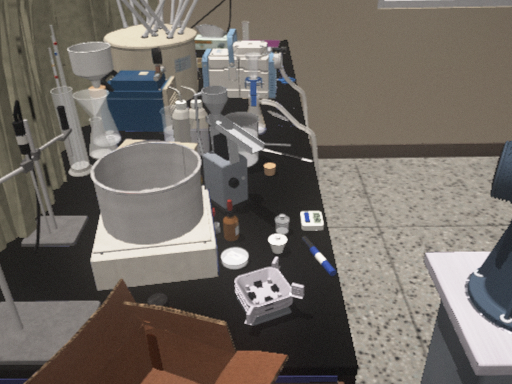

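View pics/top0.png

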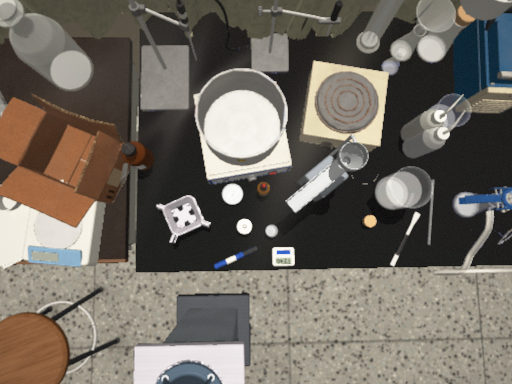

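The stack is at top (183,216), side (265,292). The feeder chute runs in top from (345,160) to its mouth near (293,203), and in side the mouth is near (308,160). Bystanders lie between them. I'll zoom in.

```bash
python3 - <<'E'
import cv2,numpy as np
t=cv2.imread("pics/top0.png");s=cv2.imread("pics/side0.png")
f=lambda im,x,y,w,h,k:cv2.resize(im[y:y+h,x:x+w],None,fx=k,fy=k,interpolation=cv2.INTER_CUBIC)
a=f(t,150,185,80,60,5);b=f(s,225,250,80,72,5);c=f(t,260,135,120,90,400/120);d=f(s,200,85,120,135,400/120)
im=np.zeros((600,800,3),np.uint8);im[:300,:400]=a;im[:300,400:]=b[:300];im[300:,:400]=c[:300];im[300:,400:]=d[50:350]
cv2.imwrite("pics/z.png",im)
E
```

```text
(no output)
```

View pics/z.png

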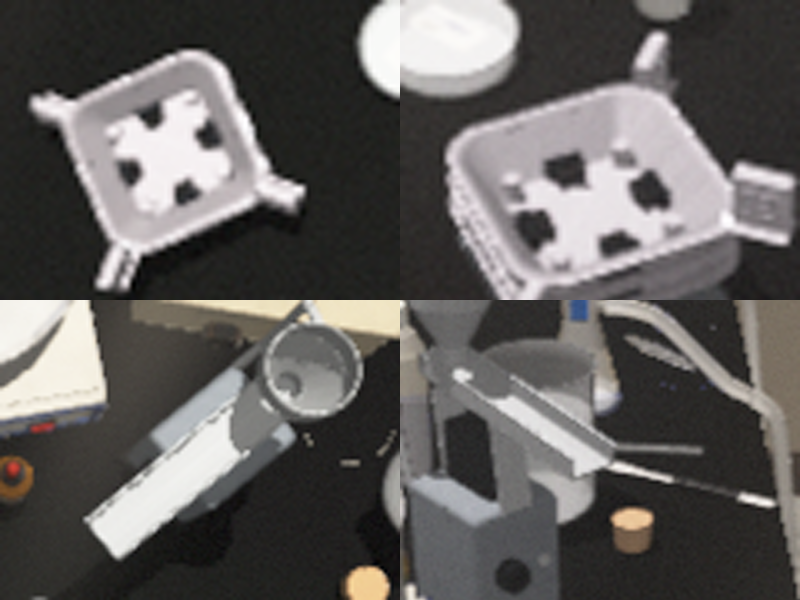

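```bash
cat > h.py <<'E'
import numpy as np, cv2
from scipy.spatial.transform import Rotation as Ro
from station import *
def cam(n,s=None):
    c=calibration(n);K=c["camera_matrix"]
    if n!="wrist": return K,c["R"],c["t"]
    T=np.eye(4);T[:3,:3]=Ro.from_quat(s["tool_rot"]).as_matrix();T[:3,3]=s["tcp_pos"]
    M=np.linalg.inv(T@c["mount"]);return K,M[:3,:3],M[:3,3]
def at_z(C,px,z):
    K,R,t=C;d=R.T@np.linalg.solve(K,[*px,1]);o=-R.T@t;return o+d*(z-o[2])/d[2]
def proj(C,X):
    K,R,t=C;p=K@(R@np.asarray(X).T+np.reshape(t,(3,1)));return (p[:2]/p[2]).T
def tri(Ca,pa,Cb,pb):
    P=[C[0]@np.c_[C[1],C[2]] for C in(Ca,Cb)]
    X=cv2.triangulatePoints(P[0],P[1],np.array(pa,float),np.array(pb,float));return (X[:3]/X[3]).ravel()
E
python3 - <<'E'
from h import *
T=cam("top");S=cam("side")
for p,z in [((174,234),.054),((203,222),.042),((191,195.4),.054),((164,208),.054),((183.2,215),.054),((173,238.5),.075)]: print(p,at_z(T,p,z).round(4))
print("mouth",[at_z(T,p,.202).round(4) for p in((285.8,201),(296,212.4))])
print(tri(T,(285.8,201),S,(252.5,152.5)),tri(T,(296,212.4),S,(263.6,145)))
s2=[(252.5,152.5),(263.6,145)];print([at_z(S,p,.202).round(4) for p in s2])
for n,p,q in[("petri",(232,194),.017),("cruc",(244,227),.043),("wb",(272,231),.05),("drop",(263.5,188),.1)]:print(n,at_z(T,p,q).round(3))
E
```

```text
(174, 234) [0.4694 0.0328 0.054 ]
(203, 222) [ 0.5025 -0.0483  0.042 ]
(191, 195.4) [ 0.5794 -0.0154  0.054 ]
(164, 208) [0.5442 0.0619 0.054 ]
(183.2, 215) [0.5231 0.0068 0.054 ]
(173, 238.5) [0.457  0.0311 0.075 ]
mouth [array([ 0.5458, -0.2726,  0.202 ]), array([ 0.5172, -0.297 ,  0.202 ])]
[ 0.54358462 -0.2723452   0.20330885] [ 0.516634   -0.29574363  0.21060261]
[array([ 0.5425, -0.2747,  0.202 ]), array([ 0.5164, -0.3135,  0.202 ])]
petri [ 0.586 -0.132  0.017]
cruc [ 0.486 -0.167  0.043]
wb [ 0.473 -0.248  0.05 ]
drop [ 0.592 -0.223  0.1  ]
```

Call:
apply_moves --pt "-0.035 -0.0365 0 0 0 0 -1" --pt "-0.035 -0.0365 0 0 0 0 -1" --pt "-0.035 -0.0365 0 0 0 0 -1" --pt "-0.035 -0.0365 0 0 0 0 -1" --pt "-0.035 -0.0365 0 0 0 0 -1" --pt "-0.035 -0.0365 0 0 0 0 -1" --pt "-0.035 -0.0365 0 0 0 0 -1" --pt "-0.035 -0.0365 0 0 0 0 -1"

```text
t: 1.1
tcp_pos: [0.377, 0.2161, 0.2312]
tool_rot: [0.173, 0.985, -0.0, -0.0]
force: [0.9, 0.1, -0.2]
finger_gap: 1.001
gripper_force: 0.0
```

Call:
apply_moves --pt "-0.035 -0.0365 0 0 0 0 -0.2" --pt "-0.035 -0.0365 0 0 0 0 -0.2" --pt "-0.035 -0.0365 0 0 0 0 -0.2" --pt "-0.035 -0.0365 0 0 0 0 -0.2" --pt "0 0 0 0 0 0 -0.2" --pt "0 0 0 0 0 0 -0.2"

```text
t: 1.85
tcp_pos: [0.4578, 0.0329, 0.2309]
tool_rot: [0.173, 0.985, 0.0, -0.001]
force: [-0.8, -0.2, 0.4]
finger_gap: 0.598
gripper_force: 0.0
```

```bash
python3 - <<'E'
from h import *
s=sense();im=snapshot("wrist");print(s["t"],s["q"].round(3),s["tcp_pos"],s["tool_rot"],s["force"])
import pickle;pickle.dump((s,im),open("w1.pkl","wb"))
C=cam("wrist",s)
print(proj(C,[[.457,.031,.078],[.4694,.0328,.054],[.579,-.0154,.054]]))
cv2.imwrite("pics/w1.png",cv2.resize(im[:,:,::-1],(800,600),interpolation=cv2.INTER_CUBIC))
E
```

```text
1.85 [-0.173  0.306  1.834  0.     1.003 -1.395] [0.45775196 0.03285876 0.23089615] [ 1.73442470e-01  9.84843548e-01  1.90197466e-04 -9.26730603e-04] [-0.81788558 -0.22682458  0.39066309]
[[250.49040306 174.63020362]
 [256.48286539 179.45304977]
 [248.99469811 282.81198071]]
```

View pics/w1.png

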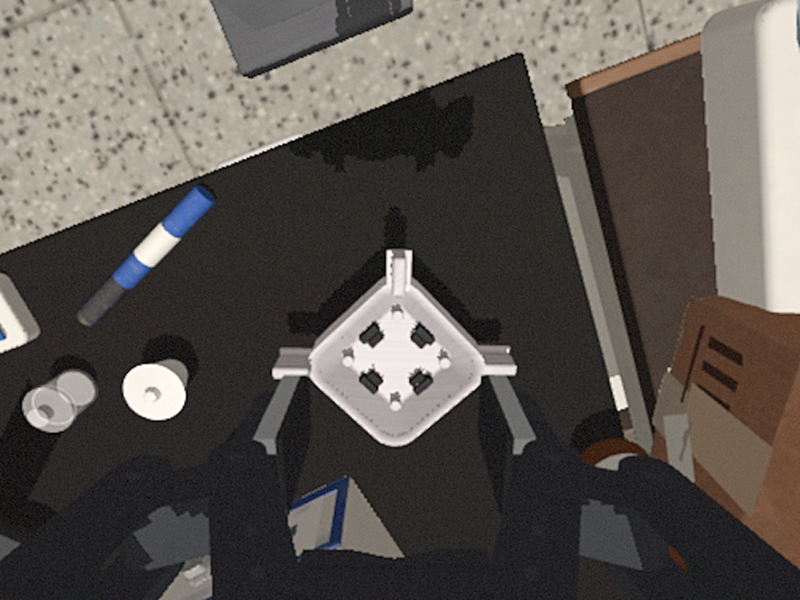

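The wrist view is oriented with the robot side at the top. The top tab is at (399,270) in the 800-px view. The rim corners are near (308,366), (484,366) and (396,446), and the side tabs belong to the lower trays.

```bash
python3 - <<'E'
from h import *
import pickle
s,im=pickle.load(open("w1.pkl","rb"));C=cam("wrist",s)
for n,p,z in[("far",(396,446),.054),("L",(308,366),.054),("R",(484,366),.054),("tabout",(399,251),.078),("tabin",(399,296),.078)]:
    X=at_z(C,np.array(p)*.64,z);print(n,X.round(4))
a=cv2.resize(im[150:300,180:330,::-1],None,fx=4,fy=4,interpolation=cv2.INTER_CUBIC)
# predicted model overlay
def model(c,yaw):
    P=[(-82,-4,46),(-82,4,46),(-58,4,46),(-58,-4,46),(-55,0,22),(55,0,22),(0,55,22),(0,-55,22),(-31*2**.5,0,0),(31*2**.5,0,0)]
    R=Ro.from_euler('z',yaw).as_matrix();return (R@(np.array(P).T/1000)).T+[c[0],c[1],.032]
yaw=np.deg2rad(-20.1);ctr=np.array([.523,.007])
for p in proj(C,model(ctr,yaw)): cv2.circle(a,tuple(int(v) for v in (p-[180,150])*4),3,(0,0,255),-1)
cv2.imwrite("pics/w1z.png",a)
E
```

```text
far [ 0.5839 -0.0119  0.054 ]
L [ 0.5046 -0.047   0.054 ]
R [0.5455 0.0657 0.054 ]
tabout [0.4461 0.0397 0.078 ]
tabin [0.4721 0.0304 0.078 ]
```

View pics/w1z.png

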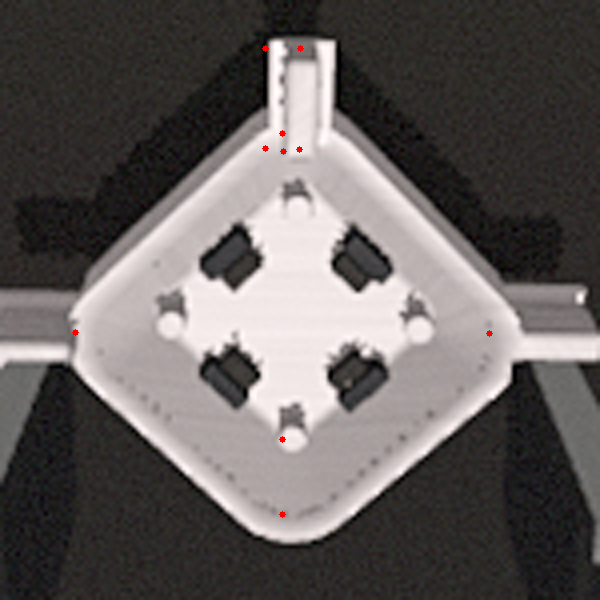

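Both views agree: the tab centre is at about (0.459, 0.035) and the tray yaw is about -20°. I'll shift +2.3 mm in tool y and descend.

Call:
apply_moves --pt "0 0.0023 0.03 0 0 0 -0.2" --pt "0 0 0.04 0 0 0 -0.2" --pt "0 0 0.04 0 0 0 -0.2" --pt "0 0 0.03 0 0 0 -0.2" --pt "0 0 0.02 0 0 0 -0.2" --pt "0 0 0.013 0 0 0 -0.2" --pt "0 0 0 0 0 0 -0.2"

```text
t: 2.78
tcp_pos: [0.4586, 0.0357, 0.0578]
tool_rot: [0.172, 0.985, 0.0, -0.001]
force: [-0.2, -0.0, -0.4]
finger_gap: 0.601
gripper_force: 0.0
```

Call:
apply_moves --pt "0 0 0 0 0 0 0.2" --pt "0 0 0 0 0 0 0.5" --pt "0 0 0 0 0 0 0.7" --pt "0 0 0 0 0 0 1" --pt "0 0 0 0 0 0 1" --pt "0 0 0 0 0 0 1" --force 70

```text
t: 3.52
tcp_pos: [0.4595, 0.0347, 0.0588]
tool_rot: [0.174, 0.985, 0.0, 0.0]
force: [-0.9, -0.7, 5.2]
finger_gap: 0.071
gripper_force: 70.0
```

```bash
python3 - <<'E'
from h import *
s=sense();im=snapshot("wrist");print(s)
cv2.imwrite("pics/w2.png",cv2.resize(im[:,:,::-1],(800,600),interpolation=cv2.INTER_CUBIC))
E
```

```text
{'t': 3.525, 'q': array([-1.68095408e-01,  6.26722304e-01,  1.97836048e+00,  2.70810331e-04,
        5.35827920e-01, -1.39008407e+00]), 'qd': array([-0.00024458, -0.00147701,  0.00082829,  0.00031775, -0.00021804,
        0.00203112]), 'tau': array([  0.70737462, -33.88036609,  -5.68245918,  -0.12314962,
        -0.15948732,  -0.35120806]), 'tcp_pos': array([0.45947932, 0.03465635, 0.05876683]), 'tool_rot': array([1.73635669e-01, 9.84809897e-01, 7.13208449e-05, 3.40531873e-04]), 'force': array([-0.88879187, -0.74920668,  5.22842001]), 'ft_torque': array([-0.19640826,  0.11421031, -0.3791959 ]), 'gripper_force': 69.95200037956238, 'finger_gap': 0.07058217024157454}
```

View pics/w2.png

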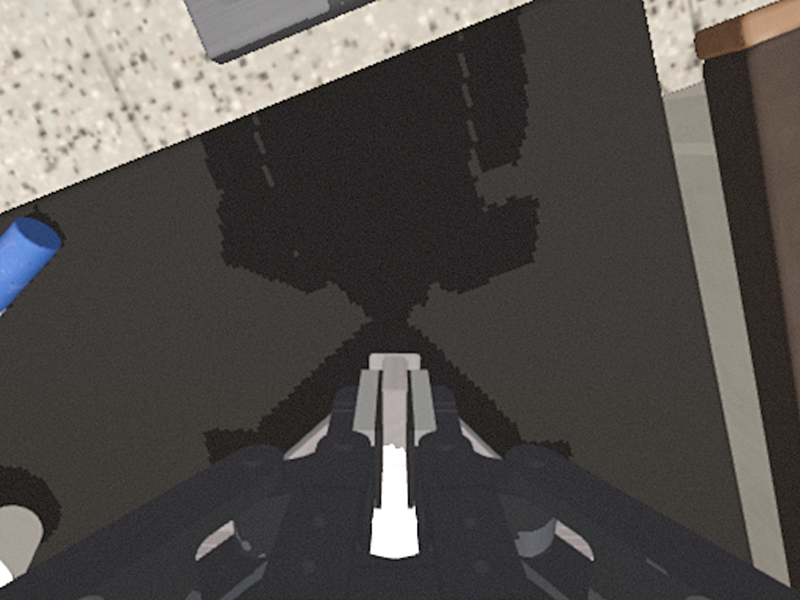

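Holding the tab (view 395,375 between the pads, gap about 6 mm). Now peeling about the far corner.

Call:
apply_moves --pt "-0.0002 0 -0.0038 0 0.03 0 1" --pt "-0.0002 0 -0.0038 0 0.03 0 1" --pt "-0.0002 0 -0.0038 0 0.03 0 1" --pt "-0.0002 0 -0.0038 0 0.03 0 1" --pt "-0.0002 0 -0.0038 0 0.03 0 1" --pt "0 0 0 0 0 0 1"

```text
t: 4.32
tcp_pos: [0.4617, 0.0338, 0.077]
tool_rot: [0.172, 0.982, 0.013, -0.074]
force: [0.5, 0.6, -1.0]
finger_gap: 0.076
gripper_force: 69.3
```

Call:
apply_moves --pt "-0.0002 0 -0.0038 0 0.03 0 1" --pt "-0.0002 0 -0.0038 0 0.03 0 1" --pt "-0.0002 0 -0.0038 0 0.03 0 1" --pt "-0.0002 0 -0.0038 0 0.03 0 1" --pt "0 0 0 0 0 0 1"

```text
t: 4.95
tcp_pos: [0.4652, 0.0327, 0.0917]
tool_rot: [0.171, 0.976, 0.023, -0.132]
force: [-0.4, 0.1, 0.4]
finger_gap: 0.071
gripper_force: 69.3
```

```bash
python3 - <<'E'
from h import *
s=sense();print(s["t"],s["tcp_pos"],s["tool_rot"],s["force"],s["finger_gap"],s["gripper_force"])
R=Ro.from_quat(s["tool_rot"]).as_matrix();print(R)
im=snapshot("side")
cv2.imwrite("pics/s2.png",cv2.resize(im[220:340,205:325,::-1],None,fx=5,fy=5,interpolation=cv2.INTER_CUBIC))
E
```

```text
4.95 [0.4651824  0.03268788 0.09169508] [ 0.1713833   0.97604525  0.02319005 -0.13200629] [-0.43337029  0.09167703  0.36881707] 0.07130770278691592 69.27375555038452
[[-9.06404206e-01  3.40678180e-01 -2.49739450e-01]
 [ 3.28433249e-01  9.40179971e-01  9.05164299e-02]
 [ 2.65637001e-01  2.17339334e-05 -9.64073121e-01]]
```

View pics/s2.png

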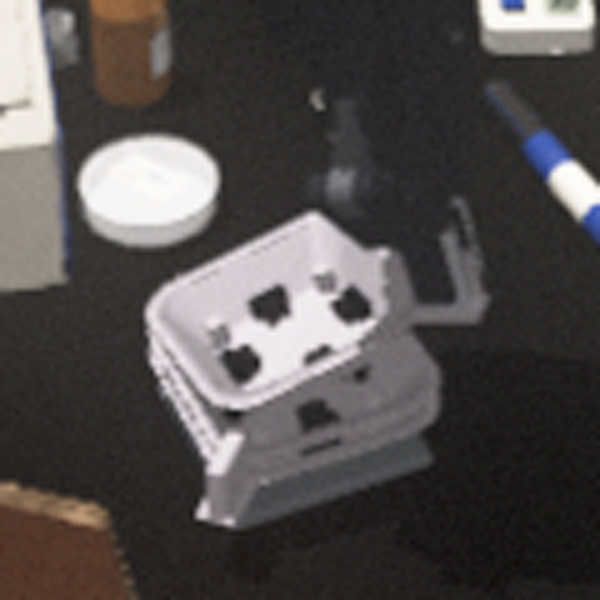

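The side view shows the tray tilted up (near rim about (385,260)). The tray below is seated with its tab at (220,480). Next: lift straight up, then level.

Call:
apply_moves --pt "0.0013 0 -0.0048 0 0 0 1" --pt "0.0021 0 -0.0077 0 0 0 1" --pt "0.0027 0 -0.0096 0 0 0 1" --pt "0.0027 0 -0.0096 0 0 0 1" --pt "0.0021 0 -0.0077 0 0 0 1"

```text
t: 5.62
tcp_pos: [0.4651, 0.0328, 0.1338]
tool_rot: [0.171, 0.976, 0.023, -0.132]
force: [-0.2, 0.1, -1.0]
finger_gap: 0.071
gripper_force: 69.3
```

Call:
apply_moves --pt "0.001 0 -0.0065 0 -0.054 0 1" --pt "0.001 0 -0.0065 0 -0.054 0 1" --pt "0.001 0 -0.0065 0 -0.054 0 1" --pt "0 0 -0.0065 0 -0.054 0 1" --pt "0 0 -0.0065 0 -0.053 0 1" --pt "0 0 0 0 0 0 1" --pt "0 0 0 0 0 0 1"

```text
t: 6.5
tcp_pos: [0.4673, 0.0319, 0.1656]
tool_rot: [0.173, 0.985, 0.0, -0.001]
force: [-0.9, -0.1, -0.5]
finger_gap: 0.073
gripper_force: 69.3
```

```bash
python3 - <<'E'
from h import *
s=sense();print(s["t"],s["tcp_pos"],s["tool_rot"],s["force"],s["finger_gap"],s["gripper_force"])
R=Ro.from_quat(s["tool_rot"]).as_matrix();print(R.round(4))
a=snapshot("side")[:,:,::-1];b=snapshot("top")[:,:,::-1]
cv2.imwrite("top1.png",b);cv2.imwrite("side1.png",a)
z=lambda im,x,y,w,h,W,H:cv2.resize(im[y:y+h,x:x+w],(W,H),interpolation=cv2.INTER_CUBIC)
im=np.hstack([z(a,205,190,100,150,400,600),np.vstack([z(b,265,140,100,75,400,300),z(a,210,105,80,60,400,300)])])
cv2.imwrite("pics/l.png",im)
E
```

```text
6.5 [0.46731321 0.03193694 0.16559575] [ 1.73048133e-01  9.84913219e-01  1.26852941e-04 -5.26904605e-04] [-0.9091714  -0.11617183 -0.4981109 ] 0.07264688422091253 69.269278049469
[[-9.401e-01  3.409e-01 -1.000e-03]
 [ 3.409e-01  9.401e-01  4.000e-04]
 [ 1.100e-03  1.000e-04 -1.000e+00]]
```

View pics/l.png

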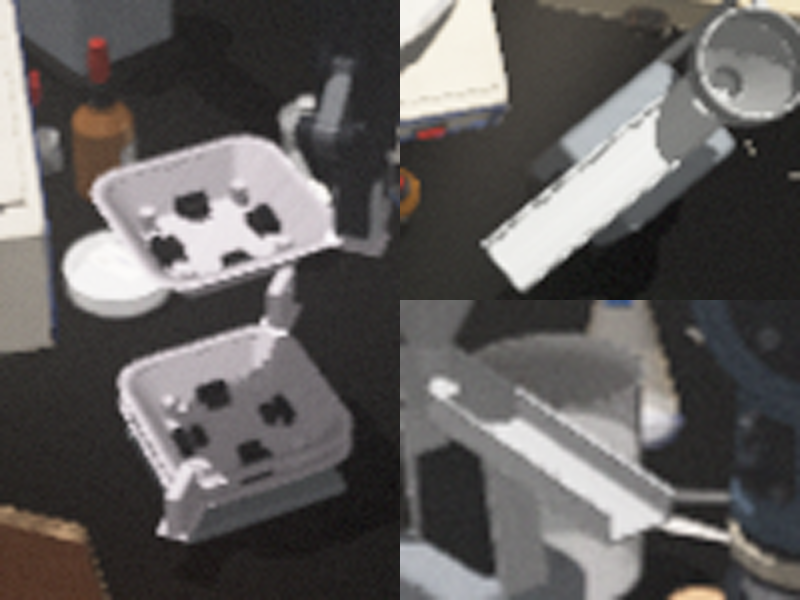

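Call:
apply_moves --pt "-0.0004 -0.02 0 0 0 0 1" --pt "-0.0008 -0.03 0 0 0 0 1" --pt "-0.0008 -0.04 0 0 0 0 1" --pt "-0.0008 -0.04 0 0 0 0 1" --pt "-0.0008 -0.03 0 0 0 0 1" --pt "-0.0004 -0.02 0 0 0 0 1" --pt "0 0 0 0 0 0 1"

```text
t: 7.48
tcp_pos: [0.4096, -0.14, 0.1652]
tool_rot: [0.175, 0.985, 0.0, -0.001]
force: [0.2, -0.7, -0.8]
finger_gap: 0.071
gripper_force: 69.3
```

Call:
apply_moves --pt "0 0 0 0 0 0.06 1" --pt "0 0 0 0 0 0.09 1" --pt "0 0 0 0 0 0.11 1" --pt "0 0 0 0 0 0.11 1" --pt "0 0 0 0 0 0.09 1" --pt "0 0 0 0 0 0.064 1" --pt "0 0 0 0 0 0 1" --pt "0 0 0 0 0 0 1"

```text
t: 8.48
tcp_pos: [0.4096, -0.1381, 0.1654]
tool_rot: [0.422, 0.907, 0.0, -0.001]
force: [0.2, 0.3, -0.4]
finger_gap: 0.074
gripper_force: 69.2
```

```bash
python3 - <<'E'
from h import *
s=sense();p=s["tcp_pos"];R=Ro.from_quat(s["tool_rot"]).as_matrix();print(s["t"],p,R.round(3),s["q"].round(2),s["force"],s["finger_gap"])
g=np.array([.531,-.285,.136])
tab=np.array([-.070,0,.0275]);Rt=R@np.diag([-1,1,-1])
print("centre now",p-Rt@tab,"delta tool",R.T@(g-(p-Rt@tab)))
b=snapshot("top")[:,:,::-1];a=snapshot("side")[:,:,::-1]
z=lambda im,x,y,w,h,W,H:cv2.resize(im[y:y+h,x:x+w],(W,H),interpolation=cv2.INTER_CUBIC)
cv2.imwrite("pics/m.png",np.hstack([z(b,190,130,160,140,400,350),z(a,190,90,160,140,400,350)]))
E
```

```text
8.475 [ 0.4095573  -0.13808212  0.16535201] [[-0.645  0.764 -0.001]
 [ 0.764  0.645  0.001]
 [ 0.001 -0.    -1.   ]] [-0.58  0.39  1.97 -0.    0.79 -1.29] [ 0.19954914  0.34827026 -0.3557761 ] 0.07428204466421802
centre now [ 0.4546498  -0.19157777  0.13776339] delta tool [-0.12064053 -0.00185506  0.00161152]
```

View pics/m.png

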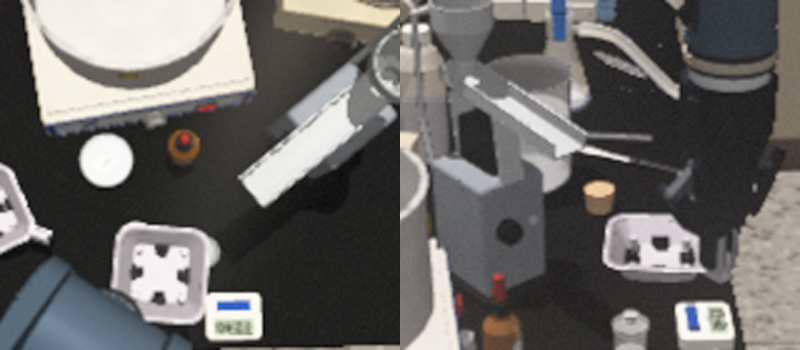

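The tray hangs level (top crop at (162,273)) with its corner pointing at the mouth (255,190), and the way in is clear. I'll bring it in.

Call:
apply_moves --pt "-0.015 -0.0005 0 0 0 0 1" --pt "-0.02 -0.0005 0 0 0 0 1" --pt "-0.025 -0.0005 0 0 0 0 1" --pt "-0.025 0 0 0 0 0 1" --pt "-0.02 0 0 0 0 0 1" --pt "-0.015 0 0 0 0 0 1" --pt "0 0 0 0 0 0 1" --pt "0 0 0 0 0 0 1"

```text
t: 9.57
tcp_pos: [0.4848, -0.2308, 0.1651]
tool_rot: [0.422, 0.907, 0.0, -0.001]
force: [0.5, -0.2, -0.6]
finger_gap: 0.073
gripper_force: 69.3
```

```bash
python3 - <<'E'
from h import *
s=sense();p=s["tcp_pos"];R=Ro.from_quat(s["tool_rot"]).as_matrix();Rt=R@np.diag([-1,1,-1])
print(s["t"],p,"centre",p-Rt@[-.07,0,.0275],s["force"],s["finger_gap"])
b=snapshot("top")[:,:,::-1].copy();a=snapshot("side")[:,:,::-1].copy()
z=lambda im,x,y,w,h,W,H:cv2.resize(im[y:y+h,x:x+w],(W,H),interpolation=cv2.INTER_CUBIC)
cv2.imwrite("pics/f.png",np.hstack([z(b,250,150,100,90,400,360),z(a,200,100,100,90,400,360)]))
E
```

```text
9.575 [ 0.48476262 -0.23075454  0.16508221] centre [ 0.52974505 -0.28429697  0.1374048 ] [ 0.45245968 -0.18442737 -0.61881283] 0.07313565898380056
```

View pics/f.png

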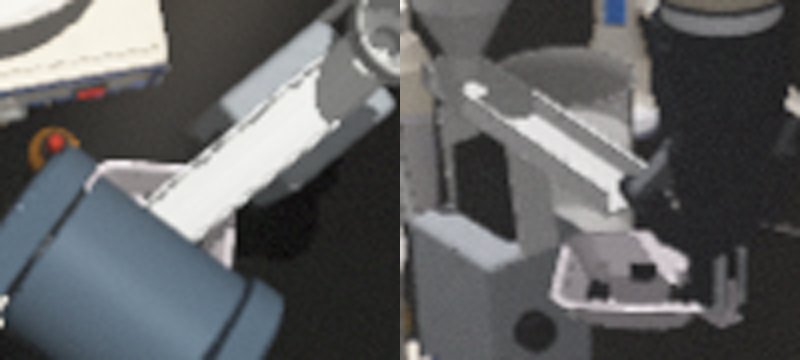

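The lip sits over the tray (side view: lip at (615,205), tray below at (630,270)), with no contact force. One numeric check of where the tray sits in the hand, then sign off.

```bash
python3 - <<'E'
from h import *
print(at_z(cam("top"),(254.8,239),.159),"expected .4546 -.1916")
if np.linalg.norm(at_z(cam("top"),(254.8,239),.159)[:2]-[.4546,-.1916])<.015: print(sign_off())
E
```

```text
[ 0.45318312 -0.19519725  0.159     ] expected .4546 -.1916
the job is handed in; nothing more can be done
None
```

I peeled the top tray off by its tab, leaving the second tray in the stack. It is now held level under the chute mouth, rim about 40 mm below the lip, and the job is handed in (the hand-in call reported no verdict).

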